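Set the transport lock of the bench pet scale

TASK

Make the bench pet scale ready to be carried away by setting its transport lock: with your fingertips push the black star knob along the long leg of its L-shaped slot, round the corner, and on to the very end of the short leg, then leave it there and move clear. Only push the knob: do not pinch it or pull it up, and leave the weight, can and jar where they stand.

Things in the scene. Friction and masses are not known exactly. Their poses are not given: they have to be found in the camera images.
- scale: White bench scale fixed to the desk, 360 (x) by 340 mm (y). Origin: centre of its footprint, at desk height, z up. Its -x side is a flat console (x -170 to -40 mm), top 51.5 mm above the desk, with the L slot near its middle and a flush display at its +y end; the steel pan behind has a rim 65 mm high. Turned up to 0.5 rad about the vertical.
- lock_knob (a point): Centre (67 mm above the desk) of the black four-lobed star knob: 30 mm over flats, 37 mm over lobes, spanning heights 53 to 81 mm; turns freely. Its 12 mm pin goes through the 16 mm wide slot to a captive disc below, so it slides only along the slot (2 mm play each side). A few newtons move it; it stays where left. Starts in the long leg, at most 20 mm from slot_start.
- slot_start (a point): Where the knob's centre is with the pin at the blind end of the long leg (unlocked). Fixed to the scale, 67 mm above the desk.
- slot_corner (a point): Where the knob's centre is with the pin in the corner of the L. Fixed to the scale, 67 mm above the desk. The long leg runs straight from slot_start to here, 68 mm along the scale's +y.
- slot_end (a point): Where the knob's centre is with the pin against the blind end of the short leg (locked). Fixed to the scale, 67 mm above the desk. The short leg runs straight from slot_corner to here, 42 mm along the scale's +x.
- weight: Loose brass weight, 24 mm diameter, 38 mm tall, standing on the console at the scale's -y end, its centre 95 mm or more from the slot. Origin at its underside. To be left alone.
- can: Loose blue pet-food can, 74 mm diameter, 58 mm tall, on the desk beside the scale's +y side. Origin at its underside. To be left alone.
- jar: Loose amber pill jar, 44 mm diameter, 70 mm tall, on the desk beside the scale's -y side. Origin at its underside. To be left alone.

How it is judged:
By the outcome, as a careful person would: the job done as asked, in the order asked, and still so for the second after the job is handed in, with the robot touching nothing.
It also fails if it takes over 48 s, if anything falls off the work surface, if the arm or the gripper's body presses on something with over 40 N, if the wrist force passes 120 N, or if a joint passes its speed limit or range.

ROBOT

A 6-joint arm with a two-finger parallel gripper is mounted at the origin on the work surface. World frame = base frame: x ahead of the robot, y to its left, z up, the work surface at z = 0. Lengths are in m, angles in rad, forces in N, time in s.
With the tool pointing down it reaches from about 0.225 to 0.725 m from the base axis. Payload 3.1 kg.
Tool frame: the origin (TCP) lies at the very end of the fingers, on their centre line; the grasp point (between the pads) lies 19 mm behind it; z points along the fingers, x is the direction in which the jaws open and shut, and the axes are right-handed (so a half turn about z gives the same grasp; the last joint's range is limited). The gripper opens to 85 mm and grips with 20 to 120 N. Pads are 22 mm wide; open, the fingers measure 114 mm over their backs; the gripper's body (76 mm by 85 mm) begins 54 mm behind the grasp point. The pads swing forward as they close: fully open they stand 13 mm farther back than shut.
Start: joints at [1.085, 0.048, 0.099, 1.622, 0, 1.443], TCP at [0.184, 0.492, 0.231] pointing down, gripper open.
Joint ranges: [-2.91, 2.91], [-0.99, 1.94], [-1.21, 1.42], [-2.12, 2.29], [-1.49, 1.47], [-3.14, 3.14]. Speed limits (rad/s): [2.79, 2.79, 3.14, 3.14, 3.14, 3.14].

INTERFACE

Orientations are given as [roll, pitch, yaw] about the fixed x, y, z axes, in that order (R = Rz(yaw) Ry(pitch) Rx(roll)).
In Python, from workcell import monitor, imaging, r, finder gives the robot as it stands.
- The arm moves only by the tool send_rows, never from a script. Its argument "plan" is a list of rows, each a list of 7 numbers: the finger opening in mm, from 0 to 85.4, then the shift along the tool's x, y, z in mm, then the turn, a rotation vector about the tool's x, y, z in rad. A call has 1 to 20 rows; each row shifts and turns the commanded pose from where the row before left it, along the tool's axes as they then stand; what a row does not reach is not made up. A row lasts 1/12 s, in which the tool goes at most 41.7 mm and 7.16 degrees, less where a joint would pass 70% of its speed; a pose out of reach is approached as far as the arm can. A call with a gripper value outside its range is refused whole. The fingers move at their own pace and stop on an object; "force" is the grip in N (left out, the last holds). Time passes only in rows, so rows that do not move let the fingers close. It gives the time, the measured TCP pose, the force and the opening at its end, in the units of the state.
- monitor.read_state(): the state, without advancing time (a new reading comes with each control period).
- imaging.capture(name): name is "side" or "top"; returns (picture, depth): 420x560x3 uint8, red, green, blue; 420x560 float32, m along the optical axis (not along the pixel's ray), 0 where there is no reading.
- imaging.camera_params(name): a dict with "vfov" (degrees; the focal length in pixels is half the picture's height over the tangent of half this angle, whatever the lens; pixels are square), "cx", "cy" (the principal point, pixels), "k1" (the pictures are not rectified: a ray, as slopes to the right and down, at radius r is drawn at 1 + k1 r^2 times it, then the intrinsics apply), "R" (3x3) and "t" (3): a world point X has camera coordinates R X + t. Camera axes: x right, y down, z forward; pixel columns grow to the right and rows downward; lengths in m; the calibration is good to about 2 mm. A picture is of the moment at which its call begins. camera_params takes no time and is no camera call.
- r.close_job(): hands the job in, once; it reports no verdict.
Trained networks look in the newest picture that a camera, given by its name, has taken for a name from the list of things; names that differ only in an ending like _2 or _b are one class to them, and where a whole thing is asked for, a point or a joint stands for the part that bears it (a point fixed in the world has none). Each returns a list of dicts, best first, with "p" (0 to 1); they miss things now and then, are a little off and sometimes report something else, mostly with a low value. They report only what shows in the picture. A call takes as long as a camera call.
- finder.silhouettes(camera, label): "region" (420x560 bool, what is visible of it) and "centre" ([column, row] in pixels, amid what is visible of it).
The state is a dict: "time_s": time; "q": joint angles; "qvel": joint speeds; "joint_efforts": joint torques, N m; "ee_pos": TCP position; "orientation": TCP orientation; "wrist_force": force on the tool from outside, world axes, zero at the start; "moment": the same for the moment, N m; "width": finger opening in m.
Only numpy, scipy, OpenCV 4.12 (cv2) and the standard library are available. Lean on these libraries where they do the work, as an engineer would, in place of code of your own. Each camera call takes 0.05 s, during which the arm holds its last target. There are 200 camera calls.

## Working session

There is one attempt and no reset: what is moved stays moved. The work goes in short steps, Python scripts to look and compute and a tool call to move; the robot and the scene stay as the last step left them, time stands still between calls to the robot, and variables do not carry over. Pictures are saved under pics/ and viewed, about 8 in all and at most 12, crops included, and the job is handed in when it is done.

Besides the shell and the picture viewer there is one more tool, called after "Request:" as name(argument=value, ...) on one line, values as JSON. send_rows: Moves the arm, as the interface text tells. Its arguments: {"type":"object","properties":{"plan":{"type":"array","items":{"type":"array","items":{"type":"number"}}},"force":{"type":"number"}},"required":["plan"]}

```bash
ls; mkdir -p pics
cat > h.py <<'E'
import numpy as np, cv2
from workcell import monitor, imaging, r, finder
def ray(cam,u,v):
    p=imaging.camera_params(cam); f=210/np.tan(np.radians(p["vfov"])/2)
    K=np.array([[f,0,p["cx"]],[0,f,p["cy"]],[0,0,1]])
    x,y=cv2.undistortPoints(np.array([[[u,v]]],float),K,np.array([p["k1"],0,0,0,0.]))[0,0]
    R=np.array(p["R"]);t=np.array(p["t"]); return -R.T@t, R.T@np.array([x,y,1.]), R,t
def atz(cam,u,v,z):
    c,d,_,_=ray(cam,u,v); return c+d*(z-c[2])/d[2]
def atdepth(cam,u,v,D):
    c,d,_,_=ray(cam,u,v); return c+d*D
def proj(cam,X):
    p=imaging.camera_params(cam); f=210/np.tan(np.radians(p["vfov"])/2)
    x=np.array(p["R"])@X+np.array(p["t"]); a=x[:2]/x[2]; a=a*(1+p["k1"]*(a@a)); return f*a+[p["cx"],p["cy"]]
def shot(cam,name):
    im,d=imaging.capture(cam); cv2.imwrite(f"pics/{name}.png",im[:,:,::-1]); return im,d
E
python3 - <<'E'
from h import *
s=monitor.read_state(); print(s)
for c in("top","side"):
    im,d=shot(c,c+"0"); np.save(c+"0d.npy",d)
    p=imaging.camera_params(c);print(c,p, -np.array(p["R"]).T@np.array(p["t"]))
    for l in("lock_knob","scale","weight","slot_end","can","jar"):
        for o in finder.silhouettes(c,l)[:2]:
            m=o["region"];u,v=o["centre"]; D=np.median(d[m][d[m]>0]) if (d[m]>0).any() else 0
            print(l,round(o["p"],2),np.round([u,v],1),m.sum(),np.round(atdepth(c,u,v,D),3))
E
```

```text
pics
{'time_s': 0.0, 'q': array([1.08517794e+00, 4.87637919e-02, 9.75587066e-02, 1.62200715e+00,
       4.25183346e-06, 1.44301342e+00]), 'qvel': array([3.57662227e-05, 5.13417774e-04, 4.62991024e-04, 1.07244379e-03,
       6.90145111e-04, 2.01488284e-05]), 'joint_efforts': array([ 3.05973927e-04, -3.38777447e+01,  3.20017648e+01,  2.03034159e-02,
       -1.05595977e-04, -7.41616986e-06]), 'ee_pos': array([0.18358699, 0.49118493, 0.23009078]), 'orientation': array([-3.14128056e+00,  2.39566596e-03,  1.21296121e+00]), 'wrist_force': array([ 0.25169098, -0.56299597, -0.11347627]), 'moment': array([-0.04171705,  0.05147923, -0.01501139]), 'width': 0.0854050958331012}
top {'vfov': 49.59882837125062, 'cx': 282.456476894891, 'cy': 201.93084300271465, 'k1': -0.12089919352760072, 'R': array([[-0.02631053, -0.99940167, -0.02245111],
       [-0.98726308,  0.029503  , -0.15633676],
       [ 0.1569056 ,  0.01805185, -0.98744861]]), 't': array([0.05493011, 0.56263042, 1.11673314])} [0.3816878  0.01813886 1.19190965]
lock_knob 0.68 [363.5 215.4] 161 [ 0.519 -0.161  0.078]
lock_knob 0.23 [442.5 184
[... 256 characters left out ...]
5.5] 357 [ 0.591 -0.368  0.064]
side {'vfov': 54.0035537085666, 'cx': 283.1869176347112, 'cy': 207.96828491007025, 'k1': -0.03532341899387196, 'R': array([[ 0.9085682 , -0.41768573,  0.00651683],
       [-0.28546522, -0.63219477, -0.72030506],
       [ 0.30498105,  0.65258594, -0.69362681]]), 't': array([-0.49231496,  0.24123927,  0.64199146])} [ 0.32037191 -0.47207733  0.62227669]
scale 0.89 [351.5 268.3] 32767 [ 0.615 -0.123  0.054]
weight 0.6 [396.1 334.8] 308 [ 0.599 -0.268  0.076]
slot_end 0.62 [352.4 264.2] 33103 [ 0.619 -0.119  0.059]
slot_end 0.59 [316.1 304.2] 463 [ 0.519 -0.171  0.072]
can 0.94 [211.  240.3] 1604 [0.415 0.05  0.043]
jar 0.85 [444.7 404.8] 977 [ 0.602 -0.376  0.068]
```

View pics/top0.png

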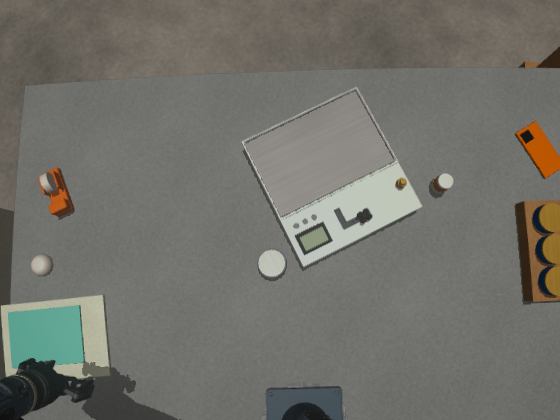

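View pics/side0.png

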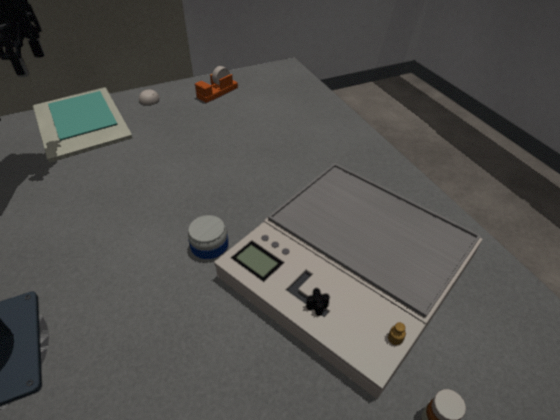

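Run:
```python
from h import *
T=[]
for c in("top","side"):
    im=cv2.imread(f"pics/{c}0.png");d=np.load(c+"0d.npy"); imaging.capture(c)
    m=finder.silhouettes(c,"scale")[0]["region"]; vs,us=np.nonzero(m&(d>0))
    P=np.array([atdepth(c,u,v,d[v,u]) for u,v in zip(us[::2],vs[::2])])
    q=P[(P[:,2]>.04)&(P[:,2]<.075)]
    (x,y),(w,h),a=cv2.minAreaRect(q[:,:2].astype(np.float32)*1000)
    print(c,"rect",x,y,w,h,a, "console z",np.percentile(q[:,2],[10,50,90]))
    k=[o for o in finder.silhouettes(c,"lock_knob")[:1]]
    for o in k: print("knob",o["p"],o["centre"],atz(c,*o["centre"],.075))
    # orthographic world map z=.0515: cols = -y, rows = -x
    x0,y0=.62,-.06; n=500; s=.0005
    M=np.zeros((n,n,2),np.float32)
    for i in range(n):
        for j in range(n): M[i,j]=proj(c,np.array([x0-i*s,y0-j*s,.0515]))
    T.append(cv2.remap(im,M[...,0],M[...,1],cv2.INTER_CUBIC)[:,:400])
cv2.imwrite("pics/rect.png",np.hstack(T))
```

```text
Traceback (most recent call last):
  File "h.py", line 11, in atdepth
    c,d,_,_=ray(cam,u,v); return c+d*D
            ~~~^^^^^^^^^
  File "h.py", line 4, in ray
    p=imaging.camera_params(cam); f=210/np.tan(np.radians(p["vfov"])/2)
ValueError: time passes only in moves, steps and waits
```

```bash
sed -i 's/imaging.camera_params(cam)/cp(cam)/; 2a import functools\ncp=functools.lru_cache(None)(lambda c: imaging.camera_params(c))' h.py
python3 - <<'E'
from h import *
T=[]
for c in("top","side"):
    im=cv2.imread(f"pics/{c}0.png");d=np.load(c+"0d.npy"); imaging.capture(c)
    m=finder.silhouettes(c,"scale")[0]["region"]; vs,us=np.nonzero(m&(d>0))
    P=np.array([atdepth(c,u,v,d[v,u]) for u,v in zip(us[::2],vs[::2])])
    q=P[(P[:,2]>.04)&(P[:,2]<.075)]
    (x,y),(w,h),a=cv2.minAreaRect(q[:,:2].astype(np.float32)*1000)
    print(c,"rect",x,y,w,h,a, "console z",np.percentile(q[:,2],[10,50,90]))
    for o in finder.silhouettes(c,"lock_knob")[:1]: print("knob",o["p"],o["centre"],atz(c,*o["centre"],.075))
    x0,y0=.62,-.06; n=500; s=.0005
    M=np.array([[proj(c,np.array([x0-i*s,y0-j*s,.0515])) for j in range(400)] for i in range(n)],np.float32)
    T.append(cv2.remap(im,M[...,0],M[...,1],cv2.INTER_CUBIC))
cv2.imwrite("pics/rect.png",np.hstack(T))
print(monitor.read_state()["time_s"])
E
```

```text
top rect 633.9564819335938 -86.21493530273438 359.8413391113281 340.6146545410156 24.751163482666016 console z [0.05003346 0.05651375 0.06100098]
knob 0.53 [364.5, 214.5] [ 0.52157053 -0.16385963  0.075     ]
side rect 636.7542724609375 -88.13577270507812 361.4044189453125 341.7690124511719 24.726999282836914 console z [0.05207515 0.05890252 0.06221238]
knob 0.66 [317.3, 303.5] [ 0.52011645 -0.17244625  0.075     ]
1.1
```

View pics/rect.png

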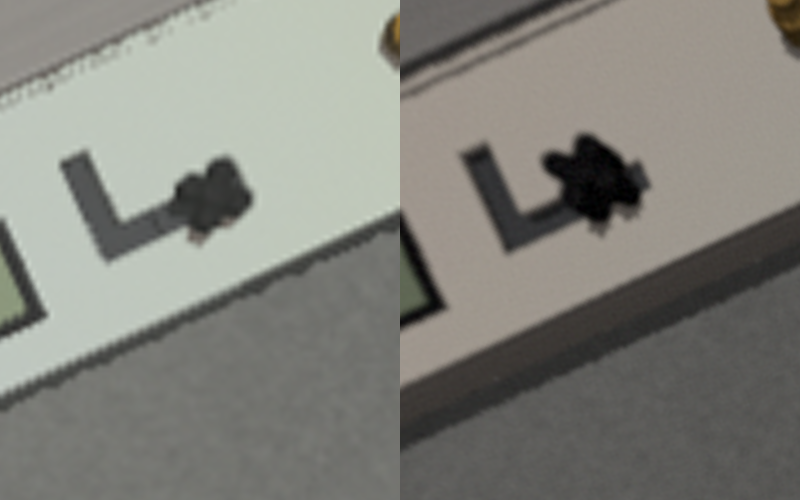

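Request:
send_rows(plan=[[0,0,0,0,0,0,0.1115],[0,0,0,0,0,0,0.1115],[0,0,0,0,0,0,0.1115],[0,0,0,0,0,0,0.1115],[0,0,0,0,0,0,0.1115],[0,0,0,0,0,0,0.1115],[0,0,0,0,0,0,0.1115],[0,0,0,0,0,0,0]], force=30)

```text
time_s: 1.77
ee_pos: [0.1839, 0.4918, 0.2313]
orientation: [-3.142, -0.0, 0.431]
wrist_force: [-0.5, -0.5, 1.0]
width: 0.0
```

Request:
send_rows(plan=[[0,1.6,39,0,0,0,0],[0,1.6,39,0,0,0,0],[0,1.6,39,0,0,0,0],[0,1.6,39,0,0,0,0],[0,1.6,39,0,0,0,0],[0,1.6,39,0,0,0,0],[0,1.6,39,0,0,0,0],[0,1.6,39,0,0,0,0],[0,1.6,39,0,0,0,0],[0,1.6,39,0,0,0,0],[0,1.6,39,0,0,0,0],[0,1.6,39,0,0,0,0],[0,1.6,39,0,0,0,0],[0,1.6,39,0,0,0,0],[0,1.6,39,0,0,0,0],[0,1.6,39,0,0,0,0],[0,1.6,39,0,0,0,0],[0,1.6,39,0,0,0,0],[0,1.6,39,0,0,0,0],[0,0,0,0,0,0,0]])

```text
time_s: 3.43
ee_pos: [0.524, -0.1745, 0.2284]
orientation: [3.14, 0.002, 0.43]
wrist_force: [-0.1, 0.5, -1.1]
width: 0.0001
```

Request:
send_rows(plan=[[0,1,18,0,0,0,0],[0,1,18,0,0,0,0],[0,0,0,30,0,0,0],[0,0,0,30,0,0,0],[0,0,0,30,0,0,0],[0,0,0,0,0,0,0],[0,0,0,0,0,0,0]])

```text
time_s: 4.02
ee_pos: [0.537, -0.199, 0.139]
orientation: [-3.137, 0.004, 0.434]
wrist_force: [0.1, -0.2, -0.3]
width: 0.0001
```

```bash
cat > look.py <<'E'
from h import *
import sys
def rectify(tag,z=.0515):
    T=[]
    for c in("top","side"):
        im,d=imaging.capture(c); im=im[:,:,::-1].copy()
        for o in finder.silhouettes(c,"lock_knob")[:1]: print(c,"knob",round(o["p"],2),np.round(o["centre"],1),np.round(atz(c,*o["centre"],.07),3))
        M=np.array([[proj(c,np.array([.62-i*.0005,-.06-j*.0005,z])) for j in range(400)] for i in range(400)],np.float32)
        T.append(cv2.remap(im,M[...,0],M[...,1],cv2.INTER_CUBIC))
    cv2.imwrite(f"pics/{tag}.png",np.hstack(T)); s=monitor.read_state(); print(s["time_s"],s["ee_pos"],s["wrist_force"])
rectify(sys.argv[1])
E
python3 look.py a1
```

```text
top knob 0.58 [365.1 214.5] [ 0.522 -0.166  0.07 ]
side knob 0.82 [318.9 302.8] [ 0.525 -0.17   0.07 ]
4.2167 [ 0.54082772 -0.20093486  0.14480087] [-0.15837368  0.17921862  0.12187702]
```

View pics/a1.png

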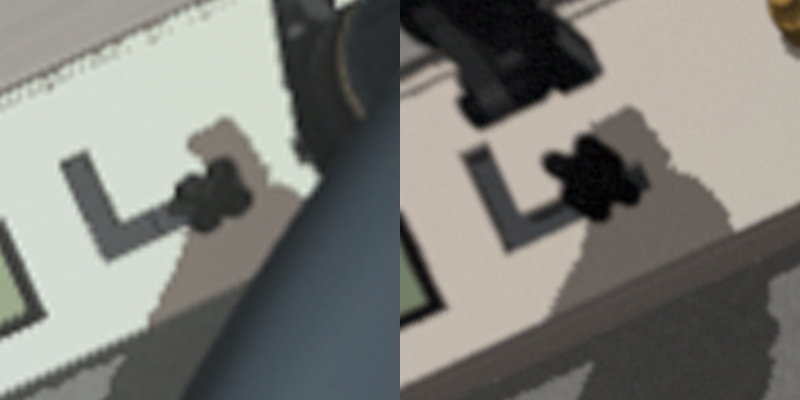

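Request:
send_rows(plan=[[0,0,6,0,0,0,0],[0,-1,0,30,0,0,0],[0,0,0,30,0,0,0],[0,0,0,18,0,0,0],[0,0,0,0,0,0,0],[0,0,0,0,0,0,0],[0,0,0,0,0,0,0]])

```text
time_s: 4.8
ee_pos: [0.5421, -0.207, 0.0657]
orientation: [3.139, -0.002, 0.432]
wrist_force: [0.1, 0.4, 0.7]
width: -0.0001
```

```bash
python3 look.py a2
```

```text
top knob 0.71 [364.8 216.9] [ 0.516 -0.165  0.07 ]
side knob 0.78 [314.1 299.3] [ 0.521 -0.161  0.07 ]
5.0 [ 0.54206446 -0.20678078  0.06563521] [-0.98212091  0.05323603  0.26079797]
```

View pics/a2.png

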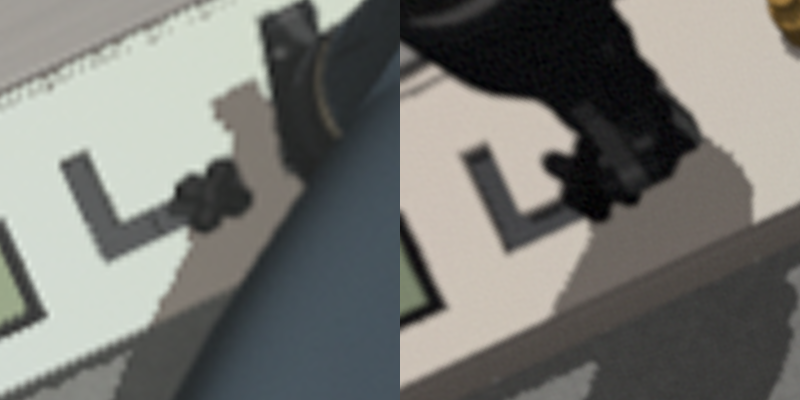

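Request:
send_rows(plan=[[0,0,-6,0,0,0,0],[0,0,-6,0,0,0,0],[0,0,-6,0,0,0,0],[0,0,-6,0,0,0,0],[0,0,-6,0,0,0,0],[0,0,-6,0,0,0,0],[0,0,-6,0,0,0,0],[0,0,-6,0,0,0,0],[0,0,-6,0,0,0,0],[0,0,-4,0,0,0,0],[0,0,-4,0,0,0,0]])

```text
time_s: 5.92
ee_pos: [0.5143, -0.1492, 0.0633]
orientation: [-3.142, 0.0, 0.433]
wrist_force: [-0.7, -1.1, -0.3]
width: 0.0001
```

Request:
send_rows(plan=[[0,0,-3,0,0,0,0],[0,0,-3,0,0,0,0],[0,0,0,0,0,0,0]])

```text
time_s: 6.17
ee_pos: [0.5118, -0.1436, 0.0632]
orientation: [-3.141, 0.0, 0.433]
wrist_force: [0.6, -1.1, -0.1]
width: 0.0001
```

Request:
send_rows(plan=[[0,0,-2,0,0,0,0],[0,0,0,0,0,0,0]])

```text
time_s: 6.33
ee_pos: [0.5112, -0.1423, 0.0633]
orientation: [-3.141, -0.0, 0.432]
wrist_force: [-0.2, 0.1, 0.3]
width: 0.0002
```

```bash
python3 look.py a3
```

```text
side knob 0.37 [298.6 298.1] [ 0.5   -0.149  0.07 ]
6.5333 [ 0.51124206 -0.14252852  0.06325439] [-0.20903332  1.04172483 -0.80111849]
```

View pics/a3.png

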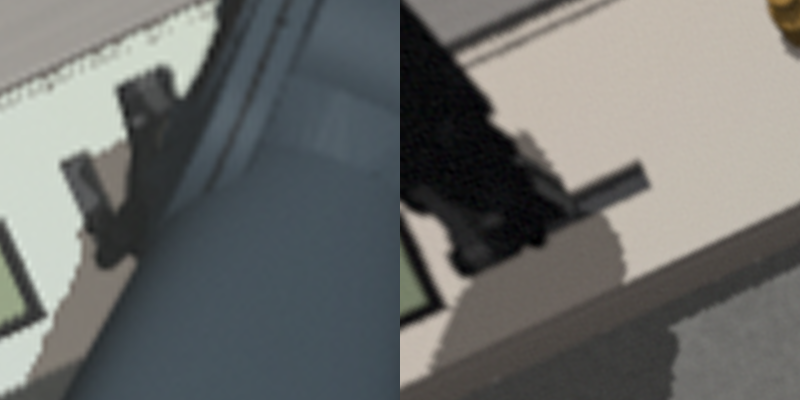

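Request:
send_rows(plan=[[0,0,-2,0,0,0,0],[0,0,0,0,0,0,0]])

```text
time_s: 6.7
ee_pos: [0.5103, -0.1405, 0.0633]
orientation: [-3.141, 0.0, 0.432]
wrist_force: [-0.1, 0.6, 0.5]
width: 0.0
```

Request:
send_rows(plan=[[0,0,-2,0,0,0,0],[0,0,0,0,0,0,0]])

```text
time_s: 6.87
ee_pos: [0.5094, -0.1385, 0.0633]
orientation: [-3.141, 0.0, 0.433]
wrist_force: [0.5, 0.1, -0.5]
width: -0.0001
```

Request:
send_rows(plan=[[0,0,-2,0,0,0,0],[0,0,0,0,0,0,0]])

```text
time_s: 7.03
ee_pos: [0.5087, -0.137, 0.0634]
orientation: [3.141, 0.0, 0.433]
wrist_force: [0.7, -0.5, -0.2]
width: -0.0002
```

Request:
send_rows(plan=[[0,0,-2,0,0,0,0],[0,0,0,0,0,0,0]])

```text
time_s: 7.2
ee_pos: [0.5086, -0.1363, 0.064]
orientation: [3.138, -0.0, 0.432]
wrist_force: [1.3, -4.4, 0.9]
width: -0.0002
```

Request:
send_rows(plan=[[0,0,-2,0,0,0,0],[0,0,0,0,0,0,0]])

```text
time_s: 7.37
ee_pos: [0.5085, -0.1359, 0.0646]
orientation: [3.135, -0.0, 0.432]
wrist_force: [2.6, -7.0, 1.2]
width: -0.0004
```

Run:
```python
from h import *
im,d=imaging.capture("side"); cv2.imwrite("pics/s4.png",cv2.resize(im[200:350,220:420,::-1],None,fx=4,fy=4,interpolation=cv2.INTER_CUBIC))
s=monitor.read_state();print(s["wrist_force"],s["ee_pos"])
```

```text
[ 1.46328441 -6.60177985  2.64710926] [ 0.50844387 -0.13586724  0.06461067]
```

View pics/s4.png

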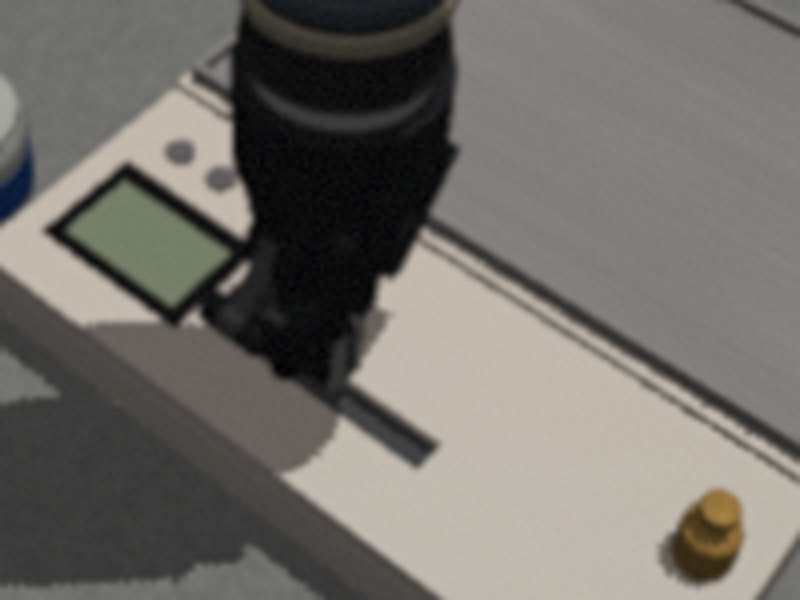

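Request:
send_rows(plan=[[0,0,14,0,0,0,0],[0,0,14,0,0,0,0],[0,-15,0,0,0,0,0],[0,-15,0,0,0,0,0],[0,-16,0,0,0,0,0],[0,0,-16,0,0,0,0],[0,0,-16,0,0,0,0],[0,0,-16,0,0,0,0],[0,0,0,0,0,0,0],[0,0,0,0,0,0,0]])

```text
time_s: 8.25
ee_pos: [0.4566, -0.134, 0.0629]
orientation: [-3.14, 0.0, 0.434]
wrist_force: [-0.2, -0.5, 0.0]
width: 0.0001
```

```bash
python3 look.py a5
```

```text
top knob 0.51 [343.2 220.1] [ 0.51  -0.111  0.07 ]
side knob 0.58 [296.7 286.4] [ 0.507 -0.127  0.07 ]
8.45 [ 0.45733007 -0.13505266  0.06330847] [-0.72662993 -0.4763812   0.07704943]
```

View pics/a5.png

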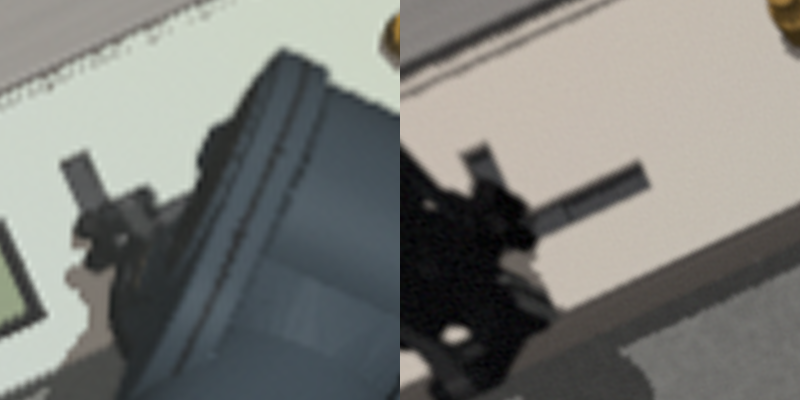

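Request:
send_rows(plan=[[0,5,0,0,0,0,0],[0,5,0,0,0,0,0],[0,5,0,0,0,0,0],[0,5,0,0,0,0,0],[0,0,0,0,0,0,0]])

```text
time_s: 8.87
ee_pos: [0.4761, -0.1258, 0.0634]
orientation: [3.141, -0.001, 0.433]
wrist_force: [0.1, -0.2, -0.3]
width: 0.0
```

Request:
send_rows(plan=[[0,5,0,0,0,0,0],[0,5,0,0,0,0,0],[0,0,0,0,0,0,0]])

```text
time_s: 9.12
ee_pos: [0.485, -0.1215, 0.0634]
orientation: [3.141, -0.001, 0.433]
wrist_force: [0.1, -0.2, 0.5]
width: 0.0
```

Request:
send_rows(plan=[[0,5,0,0,0,0,0],[0,5,0,0,0,0,0],[0,0,0,0,0,0,0]])

```text
time_s: 9.37
ee_pos: [0.4941, -0.1174, 0.0634]
orientation: [3.141, -0.001, 0.433]
wrist_force: [1.1, -0.4, 0.4]
width: -0.0004
```

Request:
send_rows(plan=[[0,5,0,0,0,0,0],[0,5,0,0,0,0,0],[0,0,0,0,0,0,0]])

```text
time_s: 9.62
ee_pos: [0.5032, -0.1132, 0.0634]
orientation: [3.141, -0.001, 0.433]
wrist_force: [-0.4, 0.2, 0.4]
width: 0.0003
```

Request:
send_rows(plan=[[0,4,0,0,0,0,0],[0,3,0,0,0,0,0],[0,0,0,0,0,0,0]])

```text
time_s: 9.87
ee_pos: [0.5092, -0.1103, 0.0633]
orientation: [-3.142, -0.001, 0.433]
wrist_force: [-0.4, -0.3, 0.1]
width: 0.0001
```

Request:
send_rows(plan=[[0,2,0,0,0,0,0],[0,0,0,0,0,0,0]])

```text
time_s: 10.03
ee_pos: [0.5107, -0.1096, 0.0633]
orientation: [3.142, -0.0, 0.433]
wrist_force: [0.2, -1.0, -0.3]
width: -0.0001
```

Request:
send_rows(plan=[[0,2,0,0,0,0,0],[0,0,0,0,0,0,0]])

```text
time_s: 10.2
ee_pos: [0.5124, -0.1089, 0.0633]
orientation: [-3.142, 0.0, 0.433]
wrist_force: [-0.9, -0.5, 0.7]
width: -0.0002
```

Request:
send_rows(plan=[[0,2,0,0,0,0,0],[0,0,0,0,0,0,0]])

```text
time_s: 10.37
ee_pos: [0.513, -0.1086, 0.0633]
orientation: [3.141, 0.003, 0.432]
wrist_force: [-4.0, -1.9, 2.1]
width: -0.0002
```

Request:
send_rows(plan=[[0,3,0,0,0,0,0],[0,2,0,0,0,0,0],[0,0,0,0,0,0,0]])

```text
time_s: 10.62
ee_pos: [0.5141, -0.1082, 0.0637]
orientation: [3.141, 0.012, 0.431]
wrist_force: [-13.1, -4.8, 9.2]
width: -0.0001
```

Request:
send_rows(plan=[[0,0,0,0,0,0,0],[0,-15,0,0,0,0,0],[0,-20,0,0,0,0,0],[0,-15,0,-30,0,0,0],[0,0,0,-40,0,0,0],[0,-30,-20,-30,0,0,0],[0,-40,0,0,0,0,0],[0,-40,0,0,0,0,0],[0,0,-40,0,0,0,0],[0,0,-40,0,0,0,0],[0,0,-40,0,0,0,0],[0,0,-40,0,0,0,0],[0,0,0,0,0,0,0],[0,0,0,0,0,0,0]])

```text
time_s: 11.78
ee_pos: [0.3022, -0.0088, 0.1604]
orientation: [3.14, -0.003, 0.437]
wrist_force: [1.2, 0.2, -0.3]
width: -0.0001
```

```bash
python3 look.py a6; python3 -c "
from h import *
for c in ('top','side'):
    im,d=imaging.capture(c)
    for l in('weight','can','jar'):
        for o in finder.silhouettes(c,l)[:1]:print(c,l,round(o['p'],2),np.round(o['centre'],1))"
```

```text
top knob 0.43 [340.2 208. ] [ 0.54  -0.105  0.07 ]
side knob 0.76 [305.7 269.9] [ 0.535 -0.104  0.07 ]
11.9833 [ 0.30257265 -0.0110108   0.16001999] [ 0.61414079 -0.30717582 -0.22480281]
top weight 0.56 [443.2 183.8]
top can 0.6 [267.9 262.1]
top jar 0.62 [442.1 184.6]
side weight 0.9 [395.7 334.4]
side can 0.62 [211.4 237.4]
side jar 0.88 [446.3 404.4]
```

View pics/a6.png

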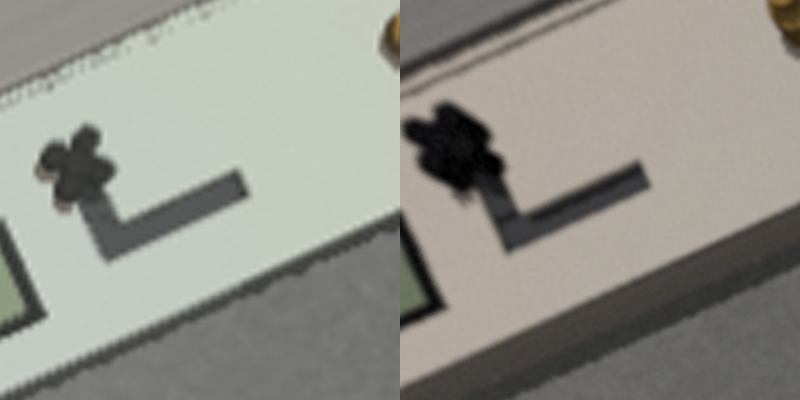

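```bash
python3 -c "
from h import *
print(r.close_job())"
```

```text
the job is handed in; nothing more can be done
None
```

The transport lock is set and the job is handed in. With closed fingertips I pushed the knob along the long leg, then moved round to its -x side and pushed it along the short leg. At the corner it met a firm stop at about 7 N, and at the blind end another at about 14 N. I then backed the arm away, finishing at about 12 s of the 48 s allowed.

**Knob:** the last pictures show it at the end of the short leg, with the long leg empty. It measures about (0.535–0.540, -0.105), against my estimate of (0.5375, -0.0995) for the end. The 5 mm difference in y is within the picture error, and the firm stop shows it reached the end.

**Weight, can and jar:** all three stand where they were to within about 3 pixels. One check disagreed: in the last top picture the network put the weight on the jar, at (443, 184). The side camera and the rectified picture both show the weight unmoved.

**Force:** wrist force peaked at about 17 N in the readings after each move, and nothing was pinched or lifted. It read about zero with the arm clear.

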